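# Brace the button jar and twist off its tight cap

## Robot

A 6-joint arm with a two-finger parallel gripper is mounted at the origin on the work surface. World frame = base frame: x ahead of the robot, y to its left, z up, the work surface at z = 0. Lengths are in m, angles in rad, forces in N, time in s.
With the tool pointing down it reaches from about 0.375 to 0.925 m from the base axis. Payload 5.7 kg.
Tool frame: the origin (TCP) lies between the finger pads; the fingertips stand 11 mm ahead of it and the grasp point (between the pads) lies 8 mm behind it; z points along the fingers, y is the direction in which the jaws open and shut (so a half turn about z gives the same grasp; the last joint's range is limited). The gripper opens to 88 mm and grips with 3 to 60 N. Pads are 20 mm wide; open, the fingers measure 115 mm over their backs; the gripper's body (75 mm by 178 mm) begins 61 mm behind the grasp point.
Start: joints at [-1.415, 0.359, 1.51, -0, 1.272, -0.115], TCP at [0.16, -0.578, 0.234] pointing down, gripper open.
Joint ranges: [-2.97, 2.97], [-1.01, 2.36], [0.21, 2.38], [-0.96, 4.11], [0.2, 2.71], [-2.98, 2.98]. Speed limits (rad/s): [2.39, 2.39, 3.14, 3.14, 3.14, 3.14].

## Interface

Orientations are given as a rotation vector (axis times angle).
In Python, from plant import bot gives the robot as it stands.
- The arm moves only by the tool step_arm, never from a script. Its argument "rows" is a list of rows, each a list of 6 numbers: the shift along the tool's x, y, z in m, then the turn, a rotation vector about the tool's x, y, z in degrees. In form: [[dx, dy, dz, wx, wy, wz], ...]. A call has 1 to 5 rows; each row shifts and turns the commanded pose from where the row before left it, along the tool's axes as they then stand; what a row does not reach is not made up. A row lasts 1/12 s, in which the tool goes at most 41.7 mm and 7.16 degrees, less where a joint would pass 70% of its speed; a pose out of reach is approached as far as the arm can. A call is refused whole if a number of a shift passes 0.0417 or a number of a turn 7.16, either way. A call with a gripper value outside its range is refused whole. "grip" is the closure, from -1 (fully open) to 1 (shut), so that 0 is half open, set as the call begins (left out, the last holds). The fingers move at their own pace and stop on an object; the grip force is fixed at half the most. Time passes only in rows, so rows that do not move let the fingers close. It gives the time, the measured TCP pose, the force and the opening at its end, in the units of the state.
- bot.get_obs(): the state, without advancing time (a new reading comes with each control period).
- bot.read_camera(name): name is "scene" or "top" or "wrist"; returns (picture, depth): 480x640x3 uint8, red, green, blue; 480x640 float32, m along the optical axis (not along the pixel's ray), 0 where there is no reading.
- bot.get_calibration(name): a dict with "mtx" (3x3 intrinsics, pixels), "pose" (4x4, takes a point from camera to world coordinates); the wrist camera has in their place "tool_from_camera" (4x4, takes a point from camera to tool coordinates, whose origin is the TCP and whose axes are the flange's). Camera axes: x right, y down, z forward; pixel columns grow to the right and rows downward; lengths in m; the calibration is good to about 2 mm. A picture is of the moment at which its call begins: read the wrist's pose just before it. get_calibration takes no time and is no camera call.
- bot.sign_off(): hands the job in, once; it reports no verdict.
The state is a dict: "clock": time; "joint_positions": joint angles; "joint_velocities": joint speeds; "joint_efforts": joint torques, N m; "eef_pos": TCP position; "tcp_rot": TCP orientation; "contact_force": force on the tool from outside, world axes, zero at the start; "moment": the same for the moment, N m; "gripper_width": finger opening in m.
Only numpy, scipy, OpenCV 4.12 (cv2) and the standard library are available. Lean on these libraries where they do the work, as an engineer would, in place of code of your own. Each camera call takes 0.05 s, during which the arm holds its last target. There are 200 camera calls.

## Task

Slide the brace with the red grip along the shelf, fully home to its stop, so that its fork locks the square glass jar; then unscrew the jar's tight yellow cap, turning it anticlockwise seen from above, and stop turning once the threads let go. Lift the cap straight up and finish still holding it, level, just above the jar's mouth (a finger's width or two of clear gap), with the jar left standing in the closed brace and everything else left in its place.

Things in the scene. Friction and masses are not known exactly. Their poses are not given: they have to be found in the camera images.
- shelf: Fixed aluminium shelf, 130 mm deep (x), 640 long (y), top face 75 mm above its origin (on the counter under its middle, z up), over a white basin. At (0, -100 mm) an 8 mm high round cup holds the jar's foot; a slide rail runs along y; a blue hairbrush in a spring clip is fixed at the +x edge, up to 109 mm above the counter. Mug at the -y end, soap dish at the +y end.
- brace (a joint): Position (m) of the grey sliding brace. It slides towards the shelf's -y, to the jar: 0 is the far end, 0.110 the hard stop (fully home), where its fork encloses the jar's sides. Friction of about 3 N keeps it where it is left.
- brace_grip (a point): Grasp point on the brace's upright red grip, 30 mm (x) by 14 mm (y), axes as the shelf's; its top is 14 mm above this point, its foot 48 mm below. The fork's walls start 57 mm away towards the jar, their tops 22 mm below this point. With the brace home this point is 95 mm along the shelf's +y from the jar's axis, leaving 60 mm between grip and cap.
- jar: Loose square glass jar with buttons in it, 0.35 kg, body 52 x 52 x 62 mm, round neck with its mouth 86 mm above the origin (centre of underside). Stands in the cup, square to the shelf within 6 degrees, and spins with the cap unless the fork holds it (then 3 degrees of play). The fork's flared slippery ends square it up; fork walls reach 44 mm above its underside.
- cap: Yellow twist-off cap, 56 mm wide, 28 mm high, orange disc on top, 30 g. Origin: centre of its lower rim, z up; screwed on, the rim is 64 mm above the jar's underside, 2 mm above its shoulder, 22 mm below its mouth. Slippery lugs inside catch under the jar's thread. It does not rise as it turns; once disengaged it lifts off freely. Pulled up before that, it lifts the jar.
- thread (a joint): Angle (rad) the thread is unscrewed relative to the jar, anticlockwise from above: 0 tight, disengaged from 1.05 on, stop turning by 1.6, hard stop 1.9. Follows the cap with up to 0.1 rad of play and stays put once the cap is off. Takes about 0.25 N m throughout. Turning the cap by about 1.4 rad in the closed brace (play included) disengages it.
- mug: Teal mug, 76 mm wide, 85 mm high, on the shelf near its -y end, handle outward; origin under its centre. Leave alone.
- soap_dish: Steel soap dish with clip-on lid, 78 x 104 mm, 27 mm high, on the shelf near its +y end; origin under its centre. Leave alone.
- ladle: Red plastic ladle lying on the counter to the right, bowl 80 mm wide, handle 210 mm along its -x; origin under its bowl. Leave alone.
- shampoo: Green plastic bottle, 60 mm wide, 160 mm high, on the counter to the left; origin under its centre. Leave alone.
- bowl: Blue plastic bowl, 130 mm wide, 70 mm high, on the counter to the left; origin under its centre. Leave alone.
There are look-alikes about, which are no part of the job. There is more than one size of the cap; the one meant has the size given above.

How it is judged:
On the way, in this order (a step that is already met when the one before it is completed fails the run):
1. the brace is slid home to its stop with the jar still screwed shut (value of joint brace above 0.106 m and value of joint thread below 0.3 rad), for 0.2 s.
2. with the brace home, the cap is turned until the threads disengage (value of joint brace above 0.104 m and value of joint thread above 1.03 rad and angle between jar's own z axis and vertical below 0.12 rad and z of jar in the frame of shelf between 0.07 and 0.08 m), for 0.1 s.
At the end, for the whole second after the job is handed in: Brace over 0.104 m; thread at 1.0 to 1.7 rad; cap still, held by the fingers, touching neither jar nor shelf, its rim 4 to 60 mm above the jar's mouth, within 20 mm of centre, level within 0.2 rad; jar standing in its cup (height within 5 mm, tilt under 0.12 rad) (value of joint brace above 0.104 m and value of joint thread between 1 and 1.7 rad and z of cap in the frame of jar between 0.09 and 0.146 m and horizontal distance between cap and jar below 0.02 m and angle between cap's own z axis and vertical below 0.2 rad and contact force between the fingers and cap above 1 N and contact force between cap and jar below 0.05 N and contact force between cap and shelf below 0.05 N and linear speed of cap below 0.02 m/s and angle between jar's own z axis and vertical below 0.12 rad and z of jar in the frame of shelf between 0.07 and 0.08 m); the arm keeps its last pose, push and grip.
It fails at once if the jar is lifted out of its cup or tipped (z of jar in the frame of shelf above 0.087 m or angle between jar's own z axis and vertical above 0.3 rad).
It fails at once if the cap is turned on well past disengagement (value of joint thread above 1.75 rad).
It fails at once if the mug, soap dish, ladle, shampoo bottle or bowl is pushed out of its place (30 mm) (distance of any of mug, soap_dish, ladle, shampoo, bowl from where it was at the start of the episode above 0.03 m).
It also fails if it takes over 54 s, if anything falls off the work surface, if the arm or the gripper's body presses on something with over 40 N, if the wrist force passes 120 N, or if a joint passes its speed limit or range.

## Working session

There is one attempt and no reset: what is moved stays moved. The work goes in short steps, Python scripts to look and compute and a tool call to move; the robot and the scene stay as the last step left them, time stands still between calls to the robot, and variables do not carry over. Pictures are saved under pics/ and viewed, about 8 in all and at most 12, crops included, and the job is handed in when it is done.

Besides the shell and the picture viewer there is one more tool, called after ">>>" as name([rows], argument=value, ...), one row to a line, values as JSON. step_arm: Moves the arm, as the interface text tells. Its arguments: {"type":"object","properties":{"rows":{"type":"array"},"grip":{"type":"number"}},"required":["rows"]}

```bash
mkdir -p pics; cat > h.py <<'E'
import numpy as np, cv2
from scipy.spatial.transform import Rotation as R
from plant import bot
def cam(n):
    o=bot.get_obs(); im,d=bot.read_camera(n); c=bot.get_calibration(n)
    if n=="wrist":
        T=np.eye(4);T[:3,:3]=R.from_rotvec(o["tcp_rot"]).as_matrix();T[:3,3]=o["eef_pos"]
        P=T@np.array(c["tool_from_camera"])
    else: P=np.array(c["pose"])
    return im,d,np.array(c["mtx"]),P
def save(n,im): cv2.imwrite("pics/"+n+".png",im[:,:,::-1])
def cloud(d,K,P):
    v,u=np.mgrid[:d.shape[0],:d.shape[1]]
    X=np.stack([(u-K[0,2])/K[0,0]*d,(v-K[1,2])/K[1,1]*d,d],-1)
    return X@P[:3,:3].T+P[:3,3]
E
python3 - <<'E'
from h import *
o=bot.get_obs(); print({k:np.round(v,3) for k,v in o.items()})
for n in("scene","top"):
    im,d,K,P=cam(n); save(n,im); np.savez("pics/"+n,im=im,d=d,K=K,P=P); print(n,P.round(3),K.round(1), (d>0).mean())
E
```

```text
{'clock': np.float64(0.0), 'joint_positions': array([-1.415,  0.359,  1.511, -0.   ,  1.273, -0.115]), 'joint_velocities': array([-0.001, -0.001, -0.   , -0.001, -0.   , -0.   ]), 'joint_efforts': array([ 1.0000e-03, -5.1537e+01, -2.7073e+01,  6.8000e-02,  3.5000e-02,
       -0.0000e+00]), 'eef_pos': array([ 0.16 , -0.577,  0.233]), 'tcp_rot': array([-3.111, -0.424,  0.   ]), 'contact_force': array([ 0.359,  0.776, -0.282]), 'moment': array([ 0.014, -0.034, -0.007]), 'gripper_width': np.float64(0.088)}
scene [[-0.887  0.34  -0.313  1.023]
 [ 0.462  0.631 -0.624  0.991]
 [-0.014 -0.697 -0.716  1.285]
 [ 0.     0.     0.     1.   ]] [[607.3   0.  322.4]
 [  0.  607.3 242.5]
 [  0.    0.    1. ]] 0.9959342447916667
top [[-1.000e-03 -9.750e-01  2.240e-01  2.860e-01]
 [-1.000e+00  1.000e-03 -1.000e-03  1.900e-02]
 [ 1.000e-03 -2.240e-01 -9.750e-01  1.228e+00]
 [ 0.000e+00  0.000e+00  0.000e+00  1.000e+00]] [[455.6   0.  318.5]
 [  0.  455.6 245.3]
 [  0.    0.    1. ]] 0.9959993489583333
```

View pics/scene.png

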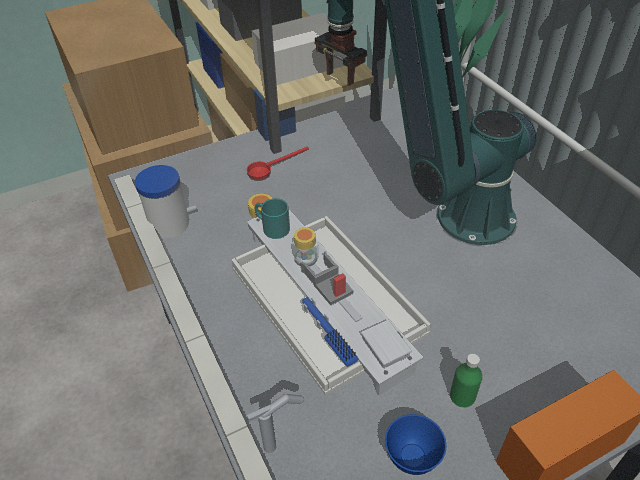

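View pics/top.png

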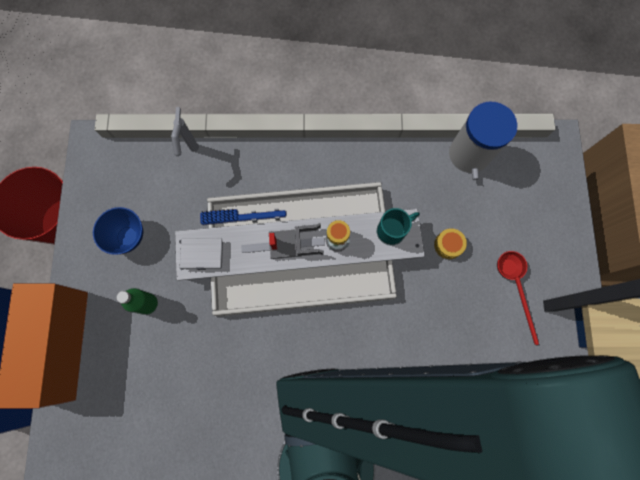

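The scene camera shows two yellow/orange caps. One is on the glass jar (scene 305,238; top 338,232). The other is a larger look-alike lying on the counter past the mug (scene 260,205; top 452,243). The red things are the brace grip (scene 339,285; top 272,240), the ladle (top 512,265) and a floor bin (top 30,205). I choose the cap on the jar, which should be 56 mm wide, and the small red block on the brace. Next I measure both.

```bash
cat > m.py <<'E'
from h import *
for n,rois in(("scene",{"cap":(285,220,325,265),"big":(240,190,275,222),"grip":(325,268,352,300)}),("top",{"cap":(322,215,355,250),"big":(430,225,470,262),"grip":(264,228,282,254)})):
    z=np.load(f"pics/{n}.npz"); im,d,K,P=[z[k] for k in("im","d","K","P")]; X=cloud(d,K,P)
    hsv=cv2.cvtColor(im,cv2.COLOR_RGB2HSV)
    for k,(a,b,c,e) in rois.items():
        m=np.zeros(d.shape,bool);m[b:e,a:c]=1
        h,s,v=hsv[...,0],hsv[...,1],hsv[...,2]
        m&=(s>120)&(v>70)&((h<40) if k!="grip" else ((h<8)|(h>170)))
        p=X[m]; zt=np.percentile(p[:,2],90)
        t=p[p[:,2]>zt-.006]
        print(n,k,len(p),"ztop",zt.round(4),"topcentre",((t.min(0)+t.max(0))/2).round(4),t.mean(0).round(4),"ext",np.ptp(t,0).round(4))
    if n=="top":
        # shelf top plane
        q=X[(X[...,2]>.05)&(X[...,2]<.12)]
        q=q[(q[:,0]>.3)&(q[:,0]<.8)&(abs(q[:,1])<.45)]
        hst,ed=np.histogram(q[:,2],28,(.05,.12)); print(dict(zip(ed.round(4),hst)))
        zs=ed[hst.argmax()]+.00125
        m=(abs(X[...,2]-zs)<.004)&(X[...,0]>.4)&(X[...,0]<.75)&(abs(X[...,1])<.45)
        m=m.astype(np.uint8); m=cv2.morphologyEx(m,cv2.MORPH_OPEN,np.ones((5,5)))
        nl,l,st,_=cv2.connectedComponentsWithStats(m); 
        p=X[m>0][:,:2].astype(np.float32); r=cv2.minAreaRect(p*1000); print(zs,r)
E
python3 m.py
python3 - <<'E'
import cv2
a=cv2.imread('pics/scene.png')[190:330,230:430]; cv2.imwrite('pics/crop1.png',cv2.resize(a,None,fx=4,fy=4,interpolation=3))
E
```

```text
scene cap 314 ztop 0.1708 topcentre [0.7812 0.468  0.7247] [ 0.5673 -0.0222  0.1734] ext [0.4846 1.0459 1.1197]
scene big 244 ztop 0.0443 topcentre [0.7769 0.3077 0.6614] [ 0.5786 -0.3295  0.0573] ext [0.4933 1.3666 1.2462]
scene grip 175 ztop 0.1563 topcentre [0.5491 0.1336 0.1563] [0.5491 0.1344 0.1551] ext [0.0296 0.0168 0.0107]
top cap 413 ztop 0.1702 topcentre [ 0.4377 -0.0183  0.6962] [ 0.5617 -0.029   0.1735] ext [0.3044 0.0743 1.064 ]
top big 693 ztop 0.0429 topcentre [ 0.4445 -0.1792  0.6326] [ 0.5647 -0.3372  0.0448] ext [0.3178 0.396  1.1914]
top grip 68 ztop 0.1579 topcentre [0.4241 0.0785 0.6903] [0.544  0.1293 0.1743] ext [0.2771 0.1193 1.0759]
{np.float64(0.05): np.int64(43), np.float64(0.0525): np.int64(19), np.float64(0.055): np.int64(13), np.float64(0.0575): np.int64(11), np.float64(0.06): np.int64(12), np.float64(0.0625): np.int64(8), np.float64(0.065): np.int64(15), np.float64(0.0675): np.int64(75), np.float64(0.07): np.int64(633), np.float64(0.0725): np.int64(2517), np.float64(0.075): np.int64(3158), np.float64(0.0775): np.int64(1447), np.float64(0.08): np.int64(438), np.float64(0.0825): np.int64(150), np.float64(0.085): np.int64(80), np.float64(0.0875): np.int64(150), np.float64(0.09): np.int64(378), np.float64(0.0925): np.int64(546), np.float64(0.095): np.int64(417), np.float64(0.0975): np.int64(368), np.float64(0.1): np.int64(594), np.float64(0.1025): np.int64(493), np.float64(0.105): np.int64(159), np.float64(0.1075): np.int64(68), np.float64(0.11): np.int64(70), np.float64(0.1125): np.int64(65), np.float64(0.115): np.int64(85), np.float64(0.1175): np.int64(147)}
0.07625 ((554.1895141601562, 69.06890869140625), (129.79454040527344, 635.6943969726562), 5.091455459594727)
```

View pics/crop1.png

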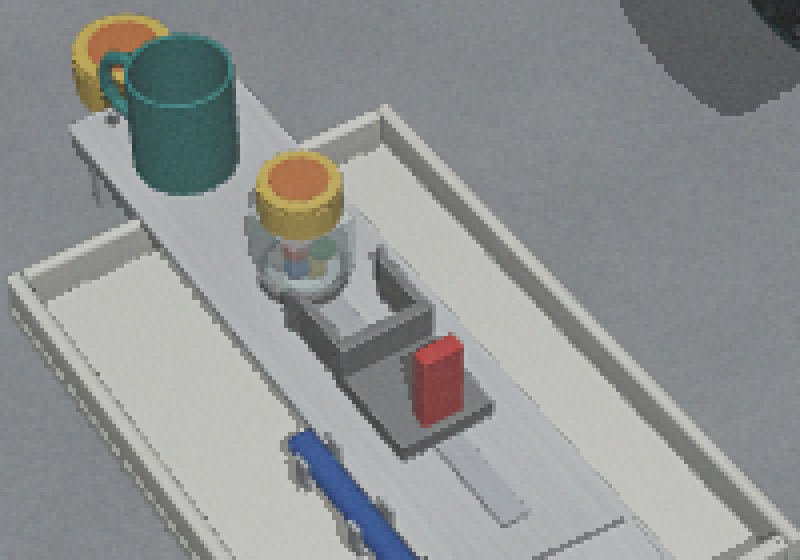

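The crop confirms the choice: the smaller cap sits on the glass jar with buttons (crop ~300,195) with the fork facing it, and the red grip is at ~440,380. The larger cap behind the mug is the decoy. Now I refine the positions by ray casting.

```bash
cat > r.py <<'E'
from h import *
def ray(u,v,K,P,z):
    dr=P[:3,:3]@np.array([(u-K[0,2])/K[0,0],(v-K[1,2])/K[1,1],1]); return P[:3,3]+dr*(z-P[2,3])/dr[2]
def orange(im,a,b,c,e,lo=3,hi=16):
    hsv=cv2.cvtColor(im,cv2.COLOR_RGB2HSV); m=cv2.inRange(hsv,(lo,110,80),(hi,255,255)); k=np.zeros_like(m);k[b:e,a:c]=m[b:e,a:c]
    cs,_=cv2.findContours(k,0,2); return max(cs,key=cv2.contourArea)
if __name__=="__main__":
  for n,A,G in(("scene",(285,220,325,265),(325,268,352,300)),("top",(322,215,355,250),(264,228,282,254))):
    z=np.load(f"pics/{n}.npz"); im,d,K,P=[z[k] for k in("im","d","K","P")]
    c=orange(im,*A); (u,v),s,_=cv2.fitEllipse(c); print(n,"disc",(u,v),s,ray(u,v,K,P,.167).round(4))
    hsv=cv2.cvtColor(im,cv2.COLOR_RGB2HSV); a,b,c2,e=G
    m=((hsv[...,1]>130)&((hsv[...,0]<6)|(hsv[...,0]>172))&(hsv[...,2]>60)); k=np.zeros_like(m);k[b:e,a:c2]=m[b:e,a:c2]
    ys,xs=np.nonzero(k); 
    print("grip px",xs.min(),xs.max(),ys.min(),ys.max(), "mid of block z~.125:",ray(xs.mean(),ys.mean(),K,P,.127).round(4))
    # yaw of shelf-long edge from grip
    X=cloud(d,K,P)
    p=X[k&(X[...,2]>.145)&(X[...,2]<.17)]; print("top pts",p.mean(0).round(4),p[:,2].max(),len(p))
E
python3 r.py
```

```text
scene disc (304.36944580078125, 234.3137664794922) (9.762175559997559, 14.68598747253418) [ 0.5631 -0.0302  0.167 ]
grip px 334 344 274 296 mid of block z~.125: [0.5437 0.125  0.127 ]
top pts [0.549  0.1337 0.155 ] 0.16161492323078197 51
top disc (338.0921325683594, 230.5662384033203) (15.086602210998535, 15.86181354522705) [ 0.5654 -0.0292  0.167 ]
grip px 269 276 233 248 mid of block z~.125: [0.5526 0.1327 0.127 ]
top pts [0.5482 0.1312 0.1552] 0.1625498011550195 63
```

>>> step_arm([
  [0.028,-0.0285,0,0,0,0],
  [0.028,-0.0285,0,0,0,0],
  [0.028,-0.0285,0,0,0,0],
  [0.028,-0.0285,0,0,0,0],
  [0.028,-0.0285,0,0,0,0],
], grip=-1)

```text
clock: 0.52
eef_pos: [0.2576, -0.4014, 0.2332]
tcp_rot: [-3.112, -0.423, 0.0]
contact_force: [1.0, 0.2, 0.6]
gripper_width: 0.0879
```

>>> step_arm([
  [0.0265,-0.0273,0,0,0,0],
  [0.0265,-0.0273,0,0,0,0],
  [0.0265,-0.0273,0,0,0,0],
  [0.0265,-0.0273,0,0,0,0],
  [0.0265,-0.0273,0,0,0,0],
])

```text
clock: 0.93
eef_pos: [0.3487, -0.2345, 0.2335]
tcp_rot: [-3.113, -0.423, 0.0]
contact_force: [0.8, 0.1, 0.5]
gripper_width: 0.088
```

>>> step_arm([
  [0.0265,-0.0273,0,0,0,0],
  [0.0265,-0.0273,0,0,0,0],
  [0.0265,-0.0273,0,0,0,0],
  [0.0265,-0.0273,0,0,0,0],
  [0.0265,-0.0273,0,0,0,0],
])

```text
clock: 1.35
eef_pos: [0.4399, -0.0675, 0.2336]
tcp_rot: [-3.113, -0.424, 0.0]
contact_force: [0.1, -0.2, -0.7]
gripper_width: 0.0878
```

>>> step_arm([
  [0.0265,-0.0273,0,0,0,0],
  [0.0265,-0.0273,0,0,0,0],
  [0.0265,-0.0273,0,0,0,0],
  [0.0,0.0,0,0,0,5.2],
  [0,0,0,0,0,5.2],
])

```text
clock: 1.77
eef_pos: [0.4949, 0.033, 0.2333]
tcp_rot: [-3.138, -0.14, 0.001]
contact_force: [-0.4, 0.2, -0.3]
gripper_width: 0.0876
```

```bash
python3 - <<'E'
from h import *
im,d,K,P=cam("wrist"); save("w1",im); np.savez("pics/w1",im=im,d=d,K=K,P=P); print(P.round(3),K[0,0])
E
```

```text
[[ 0.09  -0.962 -0.258  0.564]
 [-0.996 -0.087 -0.024  0.039]
 [ 0.001  0.259 -0.966  0.382]
 [ 0.     0.     0.     1.   ]] 388.1358974911582
```

View pics/w1.png

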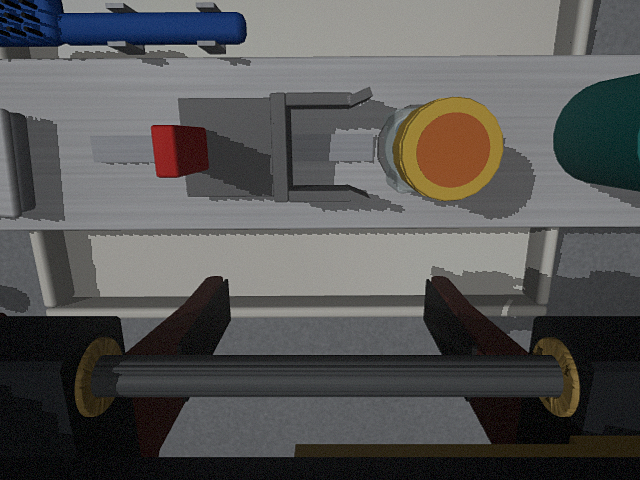

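The wrist view shows the red grip at (180,150), the fork opening towards the jar at (275–370, 90–200) and the cap disc at (453,150). The shelf edges are level in the image, so the tool is square to the shelf.

```bash
python3 - <<'E'
from r import *
z=np.load("pics/w1.npz"); im,d,K,P=[z[k] for k in("im","d","K","P")]
X=cloud(d,K,P)
c=orange(im,390,85,520,215); (u,v),s,_=cv2.fitEllipse(c); print("disc",u,v,s,ray(u,v,K,P,.167).round(4),"depth z",np.median(X[int(v)-10:int(v)+10,int(u)-10:int(u)+10,2]).round(4))
hsv=cv2.cvtColor(im,cv2.COLOR_RGB2HSV)
m=((hsv[...,1]>130)&((hsv[...,0]<6)|(hsv[...,0]>172))&(hsv[...,2]>60));m[:,:120]=0;m[:,240:]=0;m[:100]=0;m[200:]=0
zz=X[...,2]; print("grip z pct",np.percentile(zz[m],[5,50,90,95]).round(4))
t=m&(zz>np.percentile(zz[m],90)-.006); p=X[t]; print(len(p),p.mean(0).round(4),cv2.minAreaRect((p[:,:2]*1000).astype(np.float32)))
ys,xs=np.nonzero(t);print(xs.min(),xs.max(),ys.min(),ys.max())
ys,xs=np.nonzero(m);print(xs.min(),xs.max(),ys.min(),ys.max())
# shelf edges yaw
e=cv2.Canny(cv2.cvtColor(im,cv2.COLOR_RGB2GRAY),40,120)
for l in cv2.HoughLinesP(e,1,np.pi/720,120,minLineLength=200,maxLineGap=20)[:,0][:8]:
    a,b=ray(l[0],l[1],K,P,.075),ray(l[2],l[3],K,P,.075); print(l,np.degrees(np.arctan2(-(a-b)[0]*np.sign((a-b)[1]),abs((a-b)[1]))).round(2),a[:2].round(3))
E
```

```text
disc 452.8943176269531 149.43675231933594 (70.3271713256836, 76.88529968261719) [ 0.5644 -0.0298  0.167 ] depth z 0.1657
grip z pct [0.1513 0.1528 0.1537 0.154 ]
1210 [0.5489 0.1303 0.1539] ((551.980712890625, 88.1615219116211), (28.85257339477539, 100.42951965332031), 4.557771682739258)
151 179 125 176
151 207 125 176
[  0 229 305 228] 5.35 [0.469 0.296]
[160 457 639 457] 5.13 [0.254 0.172]
[ 56 367 593 367] 5.14 [0.345 0.262]
[150 364 592 365] 4.99 [0.355 0.178]
[ 96 234 633 232] 5.38 [0.472 0.219]
[247 394 591 394] 5.14 [0.332 0.091]
[ 64 397 589 397] 5.14 [0.314 0.258]
[189  57 591  53] 5.7 [0.612 0.143]
```

>>> step_arm([
  [0.0208,-0.0308,0,0,0,0],
  [0.0208,-0.0308,0,0,0,0],
  [0.0208,-0.0308,0,0,0,0],
  [0,0,0.02,0,0,0],
  [0,0,0,0,0,0],
], grip=-0.3)

```text
clock: 2.23
eef_pos: [0.5469, 0.1294, 0.2109]
tcp_rot: [3.138, 0.146, -0.007]
contact_force: [-0.4, -0.9, -0.5]
gripper_width: 0.059
```

>>> step_arm([
  [0.002,-0.001,0.026,0,0,0],
  [0,0,0.026,0,0,0],
  [0,0,0.025,0,0,0],
  [0,0,0,0,0,0],
])

```text
clock: 2.57
eef_pos: [0.5457, 0.1279, 0.1326]
tcp_rot: [3.138, 0.14, -0.015]
contact_force: [-2.0, -0.0, -1.0]
gripper_width: 0.0572
```

>>> step_arm([
  [0,0,0,0,0,0],
  [0,0,0,0,0,0],
  [0,0,0,0,0,0],
  [0,0,0,0,0,0],
], grip=1)

```text
clock: 2.9
eef_pos: [0.5513, 0.1294, 0.1385]
tcp_rot: [-3.138, -0.14, -0.005]
contact_force: [0.1, 0.5, -0.3]
gripper_width: 0.0342
```

>>> step_arm([
  [0,0,0,0,0,0],
  [0,0,0,0,0,0],
  [0,0,0,0,0,0],
  [0,0,0,0,0,0],
  [0,0,0,0,0,0],
])

```text
clock: 3.32
eef_pos: [0.5505, 0.1301, 0.1374]
tcp_rot: [-3.138, -0.141, -0.002]
contact_force: [-0.8, 2.7, 6.2]
gripper_width: 0.0138
```

>>> step_arm([
  [0,0.006,0,0,0,0],
  [0,0.006,0,0,0,0],
  [0,0.006,0,0,0,0],
  [0,0.006,0,0,0,0],
  [0,0.006,0,0,0,0],
])

```text
clock: 3.73
eef_pos: [0.5533, 0.1004, 0.1374]
tcp_rot: [-3.137, -0.141, -0.002]
contact_force: [-1.0, 6.4, 5.8]
gripper_width: 0.0141
```

>>> step_arm([
  [0,0.006,0,0,0,0],
  [0,0.006,0,0,0,0],
  [0,0.006,0,0,0,0],
  [0,0.006,0,0,0,0],
  [0,0,0,0,0,0],
])

```text
clock: 4.15
eef_pos: [0.5557, 0.0753, 0.1374]
tcp_rot: [3.138, 0.141, 0.003]
contact_force: [-0.3, 0.2, 5.2]
gripper_width: 0.0137
```

>>> step_arm([
  [0,0.003,0,0,0,0],
  [0,0.003,0,0,0,0],
  [0,0.003,0,0,0,0],
  [0,0.002,0,0,0,0],
  [0,0,0,0,0,0],
])

```text
clock: 4.57
eef_pos: [0.5568, 0.065, 0.1374]
tcp_rot: [-3.138, -0.141, -0.003]
contact_force: [-0.3, 1.3, 4.6]
gripper_width: 0.014
```

>>> step_arm([
  [0,0.002,0,0,0,0],
  [0,0.002,0,0,0,0],
  [0,0,0,0,0,0],
])

```text
clock: 4.82
eef_pos: [0.5568, 0.0641, 0.1374]
tcp_rot: [-3.133, -0.138, -0.003]
contact_force: [0.1, 14.7, 5.6]
gripper_width: 0.0137
```

>>> step_arm([
  [0,-0.003,0,0,0,0],
  [0,0,0,0,0,0],
  [0,0,0,0,0,0],
])

```text
clock: 5.07
eef_pos: [0.5568, 0.0645, 0.1374]
tcp_rot: [-3.138, -0.141, -0.003]
contact_force: [0.1, 2.7, 6.1]
gripper_width: 0.0139
```

>>> step_arm([
  [0,0,0,0,0,0],
  [0,0,0,0,0,0],
  [0,0,0,0,0,0],
  [0,0,-0.03,0,0,0],
  [0,0,-0.04,0,0,0],
], grip=-0.3)

```text
clock: 5.48
eef_pos: [0.5526, 0.0635, 0.2037]
tcp_rot: [-3.138, -0.14, 0.015]
contact_force: [1.3, -0.2, -0.1]
gripper_width: 0.0439
```

>>> step_arm([
  [0,0,-0.02,0,0,0],
  [-0.03,0.01,-0.02,0,0,0],
  [-0.03,0.01,0,0,0,0],
  [0,0,0,0,0,0],
  [0,0,0,0,0,0],
], grip=-1)

```text
clock: 5.9
eef_pos: [0.4966, 0.038, 0.2468]
tcp_rot: [3.138, 0.138, -0.001]
contact_force: [0.0, 0.2, -0.5]
gripper_width: 0.0772
```

```bash
python3 - <<'E'
from r import *
im,d,K,P=cam("wrist"); save("w2",im); np.savez("pics/w2",im=im,d=d,K=K,P=P); print(P.round(3))
X=cloud(d,K,P)
c=orange(im,250,60,600,330); (u,v),s,_=cv2.fitEllipse(c); print("disc",u,v,s,ray(u,v,K,P,.167).round(4),X[int(v),int(u)].round(4))
hsv=cv2.cvtColor(im,cv2.COLOR_RGB2HSV)
m=((hsv[...,1]>130)&((hsv[...,0]<6)|(hsv[...,0]>172))&(hsv[...,2]>60));m[270:]=0
zz=X[...,2]; t=m&(zz>.147)&(zz<.16); p=X[t]; print(p.mean(0).round(4),len(p)); print({k:np.round(v,4) for k,v in bot.get_obs().items() if k in("eef_pos","tcp_rot","joint_positions","clock")})
E
```

```text
[[ 0.089 -0.962 -0.258  0.566]
 [-0.996 -0.086 -0.024  0.044]
 [ 0.001  0.259 -0.966  0.396]
 [ 0.     0.     0.     1.   ]]
disc 456.06427001953125 152.96170043945312 (65.86637115478516, 72.0832290649414) [ 0.5642 -0.0314  0.167 ] [ 0.5648 -0.0318  0.1656]
[0.5553 0.0635 0.1529] 1065
{'clock': np.float64(5.95), 'joint_positions': array([-6.1800e-02,  2.0050e-01,  1.7048e+00,  1.0000e-04,  1.2359e+00,
        1.4206e+00]), 'eef_pos': array([0.4979, 0.0383, 0.2467]), 'tcp_rot': array([-3.1385e+00, -1.3880e-01, -6.0000e-04])}
```

View pics/w2.png

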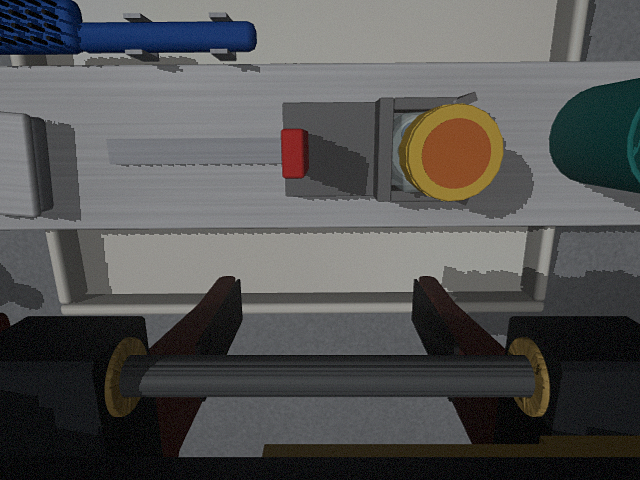

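The brace is home: grip (293,152) to cap (456,153) measures 95.3 mm, and the fork encloses the jar. Next is the cap.

>>> step_arm([
  [0.02,0.025,0,0,0,0],
  [0.02,0.025,0,0,0,0],
  [0.02,0.025,0.01,0,0,0],
  [0,0,0.015,0,0,0],
  [0,0,0,0,0,0],
], grip=-1)

```text
clock: 6.37
eef_pos: [0.5649, -0.0317, 0.2183]
tcp_rot: [-3.138, -0.137, 0.007]
contact_force: [-1.2, 0.5, -1.3]
gripper_width: 0.0875
```

>>> step_arm([
  [0,0,0,0,0,0],
  [0,0,0,0,0,0],
])

```text
clock: 6.53
eef_pos: [0.5643, -0.0301, 0.2214]
tcp_rot: [-3.138, -0.141, 0.002]
contact_force: [0.7, 0.1, 0.4]
gripper_width: 0.0876
```

>>> step_arm([
  [0,0.001,0.018,0,0,0],
  [0,0,0.018,0,0,0],
  [0,0,0.018,0,0,0],
  [0,0,0.013,0,0,0],
  [0,0,0,0,0,0],
])

```text
clock: 6.95
eef_pos: [0.5627, -0.0307, 0.153]
tcp_rot: [-3.137, -0.142, 0.006]
contact_force: [-0.2, 0.9, 0.6]
gripper_width: 0.0878
```

>>> step_arm([
  [0,0,0,0,0,0],
  [0,0,0,0,0,0],
  [0,0,0,0,0,0],
])

```text
clock: 7.2
eef_pos: [0.5655, -0.0317, 0.1561]
tcp_rot: [3.138, 0.141, 0.004]
contact_force: [-0.4, -0.4, 1.2]
gripper_width: 0.0875
```

>>> step_arm([
  [0,0,0.001,0,0,0],
  [0,0,0,0,0,0],
  [0,0,0,0,0,0],
  [0,0,0,0,0,0],
  [0,0,0,0,0,0],
], grip=1)

```text
clock: 7.62
eef_pos: [0.5646, -0.0319, 0.1538]
tcp_rot: [-3.138, -0.14, -0.0]
contact_force: [0.1, -0.2, 0.7]
gripper_width: 0.0581
```

>>> step_arm([
  [0,0,0,0,0,0],
  [0,0,0,0,0,0],
  [0,0,0,0,0,0],
  [0,0,0,0,0,0],
  [0,0,0,0,0,0],
])

```text
clock: 8.03
eef_pos: [0.5646, -0.0319, 0.1538]
tcp_rot: [-3.138, -0.14, -0.0]
contact_force: [0.1, -0.0, 2.7]
gripper_width: 0.0557
```

>>> step_arm([
  [0,0,0,0,0,-5],
  [0,0,0,0,0,-5],
  [0,0,0,0,0,-5],
  [0,0,0,0,0,-5],
  [0,0,0,0,0,-5],
])

```text
clock: 8.45
eef_pos: [0.5648, -0.0318, 0.1538]
tcp_rot: [-3.032, -0.822, -0.001]
contact_force: [0.3, 0.5, 2.0]
gripper_width: 0.0556
```

```bash
python3 - <<'E'
from h import *
o=bot.get_obs();print(o["moment"].round(3),o["contact_force"].round(2),o["joint_positions"].round(3),o["gripper_width"])
E
```

```text
[-0.141 -0.052 -0.299] [0.29 0.45 1.98] [-0.179  0.394  1.677  0.     1.07   0.863] 0.05560194456028073
```

>>> step_arm([
  [0,0,0,0,0,-5],
  [0,0,0,0,0,-5],
  [0,0,0,0,0,-5],
  [0,0,0,0,0,-5],
  [0,0,0,0,0,-5],
])

```text
clock: 8.87
eef_pos: [0.565, -0.0319, 0.1538]
tcp_rot: [2.782, 1.458, 0.001]
contact_force: [0.9, -0.6, 1.0]
gripper_width: 0.0558
```

>>> step_arm([
  [0,0,0,0,0,-5],
  [0,0,0,0,0,-5],
  [0,0,0,0,0,-5],
  [0,0,0,0,0,-5],
  [0,0,0,0,0,-5],
])

```text
clock: 9.28
eef_pos: [0.5651, -0.0318, 0.1538]
tcp_rot: [2.401, 2.026, 0.001]
contact_force: [1.3, -0.7, -0.4]
gripper_width: 0.0558
```

>>> step_arm([
  [0,0,0,0,0,-5],
  [0,0,0,0,0,0],
  [0,0,0,0,0,0],
])

```text
clock: 9.53
eef_pos: [0.565, -0.0318, 0.1537]
tcp_rot: [2.317, 2.121, 0.001]
contact_force: [1.9, -0.3, 0.6]
gripper_width: 0.0554
```

```bash
python3 - <<'E'
from h import *
o=bot.get_obs();print(o["moment"].round(3),o["contact_force"].round(2),o["joint_positions"].round(3),o["gripper_width"])
im,d,K,P=cam("wrist"); save("w3",im)
E
```

```text
[-0.012 -0.298 -0.069] [ 1.92 -0.27  0.61] [-0.178  0.394  1.677  0.     1.069 -0.091] 0.055436846785238525
```

View pics/w3.png

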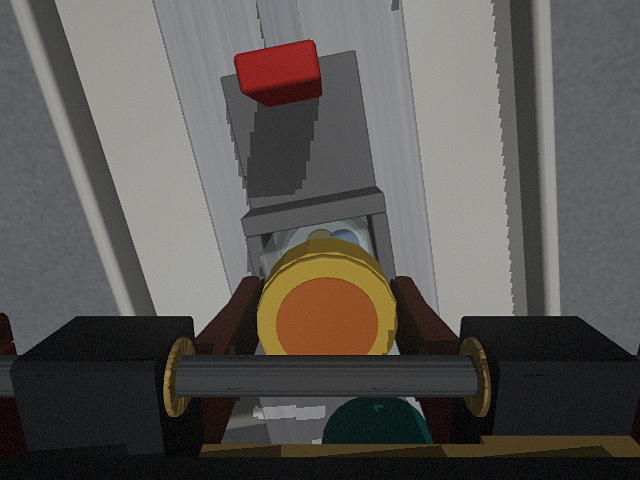

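The view shows the cap (326,310) held between the fingers and the jar still square in the fork. The red grip is at (278,72), and the tool has turned 1.395 rad. I make a small lift to test whether the threads have let go.

>>> step_arm([
  [0,0,-0.0015,0,0,0],
  [0,0,-0.0015,0,0,0],
  [0,0,-0.001,0,0,0],
  [0,0,0,0,0,0],
  [0,0,0,0,0,0],
])

```text
clock: 10.0
eef_pos: [0.5643, -0.0318, 0.1579]
tcp_rot: [-2.314, -2.125, 0.001]
contact_force: [-0.1, -0.2, 2.5]
gripper_width: 0.0557
```

```bash
python3 - <<'E'
from h import *
for i in range(3):
    o=bot.get_obs();print(o["moment"].round(3),o["contact_force"].round(2),o["eef_pos"].round(4))
    im,d,K,P=cam("scene")
save("s2",im); a=im[170:300,240:400]; save("s2c",cv2.resize(a,None,fx=5,fy=5,interpolation=3)[:600])
E
```

```text
[0.03  0.018 0.002] [-0.07 -0.24  2.51] [ 0.5643 -0.0318  0.1579]
[ 0.019 -0.06  -0.027] [-0.78  0.24  3.61] [ 0.5642 -0.0319  0.1579]
[ 0.071 -0.086  0.031] [-0.3   0.91  3.03] [ 0.5643 -0.0319  0.1578]
```

View pics/s2c.png

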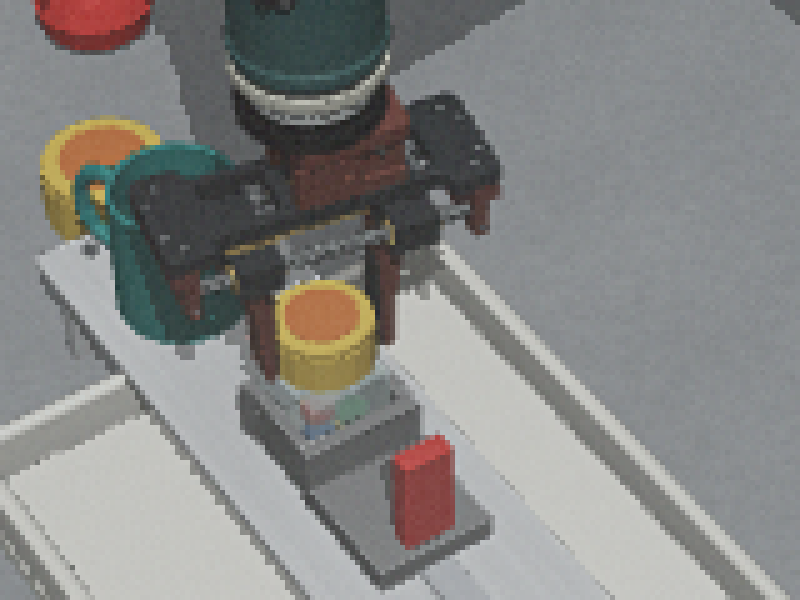

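>>> step_arm([
  [0,0,-0.0015,0,0,0],
  [0,0,-0.0015,0,0,0],
  [0,0,0,0,0,0],
  [0,0,0,0,0,0],
  [0,0,0,0,0,0],
])

```text
clock: 10.57
eef_pos: [0.5644, -0.0318, 0.1605]
tcp_rot: [-2.314, -2.124, 0.0]
contact_force: [-0.0, -0.1, -0.6]
gripper_width: 0.056
```

```bash
python3 - <<'E'
from h import *
for i in range(4):
    o=bot.get_obs();print(o["contact_force"].round(2),o["eef_pos"].round(4))
    im,d,K,P=cam("wrist")
save("w4",im[200:440,140:500].repeat(2,0).repeat(2,1))
E
```

```text
[-0.01 -0.09 -0.55] [ 0.5644 -0.0318  0.1605]
[ 0.08  1.07 -0.48] [ 0.5644 -0.0318  0.1605]
[ 0.52 -0.31 -0.22] [ 0.5644 -0.0318  0.1605]
[0.21 0.12 0.52] [ 0.5644 -0.0318  0.1605]
```

View pics/w4.png

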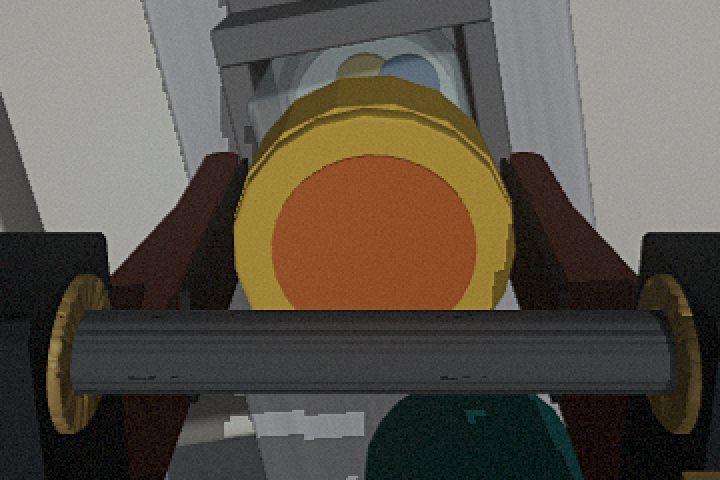

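The force is near zero (about -0.3 N, just the cap), so the jar is not being carried and the threads have let go. The cap (375,230 in the crop) is level between the fingers. I continue straight up.

>>> step_arm([
  [0,0,-0.003,0,0,0],
  [0,0,-0.004,0,0,0],
  [0,0,-0.004,0,0,0],
  [0,0,-0.004,0,0,0],
  [0,0,-0.004,0,0,0],
])

```text
clock: 11.18
eef_pos: [0.5647, -0.0318, 0.1804]
tcp_rot: [2.314, 2.125, 0.001]
contact_force: [0.3, -1.2, -0.6]
gripper_width: 0.0559
```

>>> step_arm([
  [0,0,-0.004,0,0,0],
  [0,0,-0.004,0,0,0],
  [0,0,-0.004,0,0,0],
  [0,0,-0.004,0,0,0],
  [0,0,-0.003,0,0,0],
])

```text
clock: 11.6
eef_pos: [0.5647, -0.0318, 0.1992]
tcp_rot: [2.314, 2.125, 0.001]
contact_force: [-0.4, 0.3, -0.6]
gripper_width: 0.056
```

>>> step_arm([
  [0,0,0,0,0,0],
  [0,0,0,0,0,0],
  [0,0,0,0,0,0],
  [0,0,0,0,0,0],
  [0,0,0,0,0,0],
])

```text
clock: 12.02
eef_pos: [0.5643, -0.0318, 0.1984]
tcp_rot: [-2.314, -2.124, 0.0]
contact_force: [0.3, 0.2, -0.1]
gripper_width: 0.056
```

```bash
python3 - <<'E'
from r import *
for i in range(3):
    o=bot.get_obs();print(o["contact_force"].round(2),o["eef_pos"].round(4),o["gripper_width"])
    im,d,K,P=cam("scene")
a=im[170:300,240:400]; save("s3c",cv2.resize(a,None,fx=5,fy=5,interpolation=3)[:600])
X=cloud(d,K,P)
c=orange(im,285,200,325,265); (u,v),s,_=cv2.fitEllipse(c); print("disc",u,v,s,X[int(v)-1:int(v)+2,int(u)-1:int(u)+2].reshape(-1,3).mean(0).round(4), ray(u,v,K,P,o["eef_pos"][2]+.0133).round(4))
hsv=cv2.cvtColor(im,cv2.COLOR_RGB2HSV);m=((hsv[...,1]>130)&((hsv[...,0]<6)|(hsv[...,0]>172)));k=np.zeros_like(m);k[240:300,310:350]=m[240:300,310:350]
p=X[k&(X[...,2]>.146)&(X[...,2]<.165)];print("grip",p.mean(0).round(4))
im,d,K,P=cam("wrist"); save("w5",im)
E
```

```text
[ 0.3   0.24 -0.06] [ 0.5643 -0.0318  0.1984] 0.05596762216056688
[ 0.67 -0.4  -0.04] [ 0.5644 -0.0318  0.1984] 0.05574940762105468
[ 0.4   0.42 -0.33] [ 0.5644 -0.0318  0.1985] 0.055836542179542675
disc 303.2911376953125 221.38897705078125 (9.936057090759277, 14.657018661499023) [ 0.5644 -0.0317  0.2143] [ 0.5633 -0.0324  0.2118]
grip [0.5567 0.0677 0.1561]
```

View pics/s3c.png

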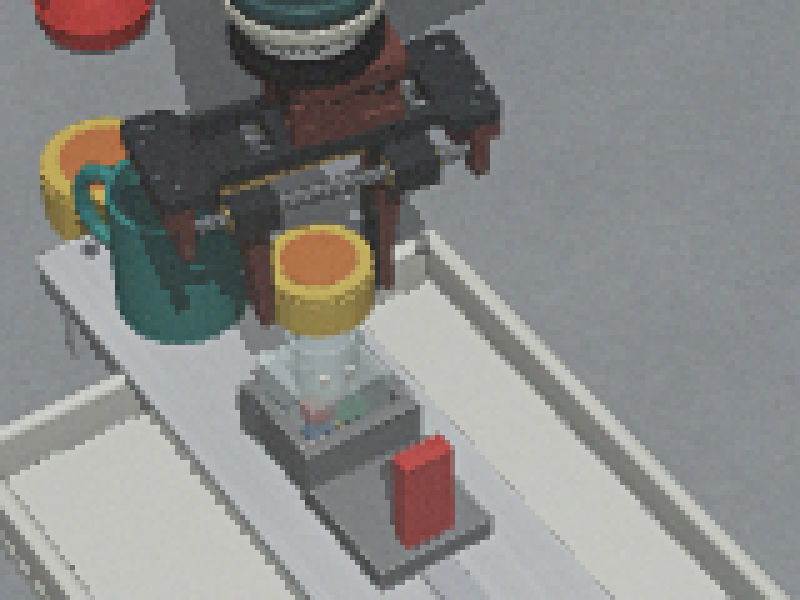

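The cap is clear of the jar: its disc is at crop (318,258), with the bare glass neck visible below at (325,360). The jar stands square in the closed fork, and the mug and grip haven't moved. The gap is about 22 mm, so I hand in.

```bash
python3 -c "
from plant import bot
print(bot.sign_off()); o=bot.get_obs(); print(o['clock'],o['eef_pos'],o['gripper_width'])"
```

```text
the job is handed in; nothing more can be done
None
the job is handed in; nothing more can be done
```

I slid the brace home, unscrewed the cap and lifted it straight up. I handed the job in still holding the cap over the jar, at about 12 s of the 54 s allowed; the sign-off gave no verdict.

- **Brace:** it stopped hard at 14.7 N. After I let go, the wrist view put the grip 95.3 mm from the cap axis, against the 95 mm expected. The coarser scene-camera depth at the end read about 99–100 mm. The brace had not moved in that picture relative to the one before the lift, so I put the difference down to noise at the visible edge of the grip.
- **Unscrewing:** I turned the cap 80° (1.395 rad) anticlockwise, with about 0.3 N m on the wrist at the 25° check. I couldn't read the thread angle directly.
- **Release:** the first 4 mm of lift read +3 N, upward, which I couldn't explain. At 7 mm it was near 0 N, where a jar still attached would have read about -3.7 N.
- **Final pose:** the rim is about 22 mm above the mouth, within about 2 mm of centre, and the fingers sit at 55.8 mm on the cap. The tool still points straight down and the cap looks level. The last picture shows the jar square in the fork with its neck bare, and the mug and brace in place. I didn't re-measure the soap dish, ladle, shampoo or bowl, but the arm never went near them.

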